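# Drop the flip stop and seat a card terminal against it

### The arm

A 6-joint arm with a two-finger parallel gripper is mounted at the origin on a cart in front of the work surface, level with it; the furniture and walls round the work are solid. World frame = base frame: x ahead of the robot, y to its left, z up, the work surface at z = 0. Lengths are in m, angles in degrees, forces in N, time in s.
With the tool pointing down it reaches from about 0.35 to 0.925 m from the base axis. Payload 6.4 kg.
Tool frame: the origin (TCP) lies at the centre of the arm's flange, where the gripper is bolted on; the fingertips stand 199 mm ahead of it and the grasp point (between the pads) lies 180 mm ahead of it (finger_overhang is the distance from the TCP to the fingertips, in m); z points along the fingers, y is the line along which they close (so a half turn about z gives the same grasp; the last joint's range is limited). The gripper opens to 94 mm and grips with 3 to 60 N. Pads are 16 mm wide; open, the fingers measure 119 mm over their backs; the gripper's body (75 mm by 177 mm) begins 78 mm behind the grasp point.
Start: joints at [58.436, 14.043, 89.255, -0, 76.702, -9.975], TCP at [0.239, 0.604, 0.405] pointing down, gripper open.
Joint ranges: [-179.41, 179.41], [-58.25, 129.5], [7.25, 145.43], [-54.29, 234.29], [11.92, 165.04], [-157.13, 157.13]. Speed limits (degrees/s): [147.25, 147.25, 180, 180, 180, 180].

### API

Orientations are given as [roll, pitch, yaw] about the fixed x, y, z axes, in that order (R = Rz(yaw) Ry(pitch) Rx(roll)).
In Python, from cell import * gives the robot as it stands.
- The arm moves only by the tool jog_arm, never from a script. Its argument "rows" is a list that holds one entry, the list of rows, each a list of 6 numbers: the shift along the world's x, y, z normalised to -1 to 1, where 1 is 0.2 m, then the turn, a rotation vector about the world's x, y, z normalised to -1 to 1, where 1 is 360 degrees. A call has 1 to 10 rows; each row is the pose to reach, as a shift and turn from the pose commanded when the call began, turning the shorter way round; what a row does not reach only later rows make up. A row lasts 1/8 s, in which the tool goes at most 62.5 mm and 10.7 degrees, less where a joint would pass 70% of its speed; a pose out of reach is approached as far as the arm can. A call with a number of a shift or a turn outside -1 to 1 is refused whole. A call with a gripper value outside its range is refused whole. "jaw" is the gripper command: -1 is shut, 1 is fully open, values between are in proportion, set as the call begins (left out, the last holds). The fingers move at their own pace and stop on an object; the grip force is fixed at half the most. Time passes only in rows, so rows that repeat a pose let the fingers close. It gives the time, the measured TCP pose, the force, the opening and the grip force at its end, in the units of the state.
- read_state(): the state, without advancing time (a new reading comes with each control period).
- camera(name): name is "scene" or "top" or "wrist"; returns a dict with "frame" (420x560x3 uint8, blue, green, red), "vertical_fov" (degrees; the focal length in pixels is half the picture's height over the tangent of half this angle, whatever the lens; pixels are square), "cx", "cy" (the principal point, pixels), "R" (3x3) and "t" (3): a world point X has camera coordinates R X + t; the wrist camera has in their place "hand_eye" (4x4, takes a point from camera to tool coordinates, whose origin is the TCP and whose axes are the flange's). Camera axes: x right, y down, z forward; pixel columns grow to the right and rows downward; lengths in m; the calibration is good to about 2 mm. A picture is of the moment at which its call begins: read the wrist's pose just before it. There is no depth.
- hand_in(): hands the job in; it is judged then, once.
The state is a dict: "time": time; "qpos": joint angles; "joint_vel": joint speeds; "tau": joint torques, N m; "position": TCP position; "tcp_rot": TCP orientation; "ft_force": force on the tool from outside, world axes, zero at the start; "wrist_torque": the same for the moment, N m; "gripper_width": finger opening in m; "grip_force": force on a finger pad.
Only numpy, scipy, OpenCV 4.12 (cv2) and the standard library are available. Lean on these libraries where they do the work, as an engineer would, in place of code of your own. Each camera call takes 0.05 s, during which the arm holds its last target. There are 200 camera calls.

### The job

Flip the stop flag on the guide rail fully down into the channel. Then slide the card terminal along the channel up to the flag's rubber bumper, press it firmly and steadily home (about 8 N, for about a second), and leave it lying flat there, tight against the bumper. The stop is only held on its rail by friction and must not be shoved along by hard pushing; leave the battery, the USB stick and the yellow tape where they are.

Things in the scene. Friction and masses are not known exactly. Their poses are not given: they have to be found in the camera images.
- rail: Aluminium guide rail screwed to the bench, 480 mm long along its own y, 115 mm wide (its x from -52 to +63), origin at the middle of its underside; x points across it to the far side (fence), y along the channel towards the stop. Channel floor 8 mm above the bench; channel from x = -40 to x = +40 mm, open at both ends, bounded by a front lip (top at 20 mm) and a fence (top at 45 mm).
- stop_carriage: Blue carriage of the flip stop, 22 x 50 mm, behind the fence; origin on the flag's hinge axis, 64 mm to the +x side of the channel's middle and 64 mm above the bench; its axes are parallel to the rail's, its y points away from the terminal. It is clamped on the rail by friction alone: a push along y of more than about 12 N makes it slip. Slipping by over 1.5 mm loses its setting.
- flag (a joint): Hinge of the yellow stop flag on the carriage, axis along the rail's y; 0 = fully down across the channel, against its end stop; positive = lifted up and back, at most 1.9 (starts standing up, 1.5 to 1.9). It stays where it is left: friction 0.12 N m. Down, its arm (16 mm wide, 12 mm thick) runs level from the hinge towards the rail's -x; up, the arm's top side faces the far side (+x).
- flag_tab (a point): Middle of the top side of the red tab at the end of the flag's arm; tab 30 mm long, 24 mm wide, 10 mm thick; 90 mm from the hinge axis. With the flag down it is 70 mm above the bench; z then points up.
- flag_blade (a point): Point on the flag's blade (28 mm wide, hanging from the arm 64 mm from the hinge), on its side towards the terminal (-y), behind the round rubber bumper (18 mm across). Flag down, it is in the channel's middle, 26 mm above the bench. The bumper's screw is set differently each time and not measured: its face lies 6 to 36 mm from this point towards -y, to be found by feel.
- feeler (a joint): Brass part-present feeler, 6 mm across, in the middle of the bumper: 0 = free, sticking out 5 mm; it reads about 0.004 when the terminal touches the bumper's face, and below 0.003 when it stands over 1 mm off. Very soft spring (0.2 N), too weak to push the terminal back.
- terminal: White card payment terminal, 146 mm long (its own x), 75 mm wide (y), 28 mm high, 0.15 to 0.3 kg, loose in the channel with about 4 mm of side play; origin at the centre of its underside; its x lies along the rail's y and points to the stop. Its ends, 73 mm from the origin, are widest 12 to 25 mm above its underside. It slides with 0.4 to 3 N.
- battery: Dark flat battery pack, 36 x 56 x 11 mm, on the bench in front of the rail; origin at the centre of its underside. Leave alone.
- usb_stick: Black USB stick with metal plug, 17 x 52 x 8 mm, on the bench in front of the rail; origin at the centre of its underside. Leave alone.
- tape_yellow: Roll of yellow tape, 64 mm across, 19 mm high, on the bench in front of the rail; origin at the centre of its underside. Leave alone.
Mind the look-alikes: they are no part of the job. Leave any brown or red look-alike of the terminal alone.

How it is judged (in metres and radians):
On the way, in this order (a step that is already met when the one before it is completed fails the run):
1. the flag is fully down (within 0.06 rad) with the terminal not yet at it (value of joint flag below 0.06 rad and value of joint feeler below 0.001 m), for 0.2 s.
2. the terminal is pressed against the stop with at least 4 N for half a second, the flag down (value of joint flag below 0.06 rad and contact force between terminal and stop_carriage above 4 N), for 0.5 s.
At the end, for the whole second after the job is handed in: The flag is down within 0.06 rad; the terminal lies flat in the channel, at rest, within 1 mm of the bumper's face (feeler beyond 0.003) (value of joint flag below 0.06 rad and value of joint feeler above 0.003 m and z of terminal in the frame of rail below 0.0095 m and x of terminal in the frame of rail between -0.005 and 0.005 m and angle between terminal's own z axis and vertical below 0.04 rad and linear speed of terminal below 0.01 m/s); the robot touches nothing.
It fails at once if the stop is shoved along its rail by more than 1.5 mm (distance of stop_carriage from where it was at the start of the episode above 0.0015 m).
It fails at once if the terminal is tipped by more than 0.3 rad or lifted out of the channel by more than 20 mm (angle between terminal's own z axis and vertical above 0.3 rad or z of terminal in the frame of rail above 0.028 m).
It fails at once if the battery is moved by more than 15 mm (distance of battery from where it was at the start of the episode above 0.015 m).
It fails at once if the USB stick is moved by more than 15 mm (distance of usb_stick from where it was at the start of the episode above 0.015 m).
It fails at once if the yellow tape is moved by more than 15 mm (distance of tape_yellow from where it was at the start of the episode above 0.015 m).
It also fails if it takes over 62 s, if anything falls off the work surface, if the arm or the gripper's body presses on something with over 40 N, if the wrist force passes 120 N, or if a joint passes its speed limit or range.

## Working session

There is one attempt and no reset: what is moved stays moved. The work goes in short steps, Python scripts to look and compute and a tool call to move; the robot and the scene stay as the last step left them, time stands still between calls to the robot, and variables do not carry over. Pictures are saved under pics/ and viewed, at most 10 in all, crops included, and the job is handed in when it is done.

Besides the shell and the picture viewer there is one more tool, called as name(argument=value, ...) on one line, values as JSON. jog_arm: Moves the arm, as the interface text tells. Scaled input: -1 to 1 covers 0.2 m each way for a shift and 360 degrees each way for a turn. Its arguments: {"type":"object","properties":{"rows":{"type":"array","items":{"type":"array","items":{"type":"array","items":{"type":"number","minimum":-1,"maximum":1}}}},"jaw":{"type":"number"}},"required":["rows"]}

```bash
mkdir -p pics; ls; python3 - <<'E'
from cell import *
import cv2,json
s=read_state();print(s)
for n in("scene","top"):
    c=camera(n);cv2.imwrite(f"pics/{n}0.png",c["frame"]);print(n,c["vertical_fov"],c["cx"],c["cy"],c["R"],c["t"])
E
```

```text
pics
{'time': 0.0, 'qpos': array([ 5.84376209e+01,  1.40828659e+01,  8.93233580e+01, -2.33455279e-03,
        7.67011421e+01, -9.97585013e+00]), 'joint_vel': array([-0.07670987,  0.01698924, -0.11100281, -0.00836798,  0.00880738,
        0.0317479 ]), 'tau': array([-1.21951899e-05, -4.15824795e+01, -3.14608705e+01,  6.85370970e-02,
        3.31167108e-02, -1.25997822e-04]), 'position': array([0.23902545, 0.60421736, 0.40357357]), 'tcp_rot': array([-1.79893864e+02, -1.63627325e-02,  1.58413995e+02]), 'ft_force': array([ 0.07144167, -0.02785788, -0.33412582]), 'wrist_torque': array([ 0.01603478,  0.03340853, -0.00769392]), 'grip_force': 0.0, 'gripper_width': 0.09394970730004357}
scene 54.88038574959981 280.03796534248073 206.2560188271024 [[ 0.44778862 -0.89412819 -0.00448652]
 [-0.49648961 -0.2444678  -0.8329067 ]
 [ 0.74362855  0.37519365 -0.55339525]] [-0.2758592   0.35241818  0.48008329]
top 48.828669804749204 286.0372876417811 209.62283556395585 [[-2.19278686e-02 -9.99756489e-01 -2.47631967e-03]
 [-9.95139914e-01  2.20643158e-02 -9.59672698e-02]
 [ 9.59985390e-02  3.59926858e-04 -9.95381410e-01]] [-0.01283307  0.55364535  0.85463811]
```

View pics/scene0.png

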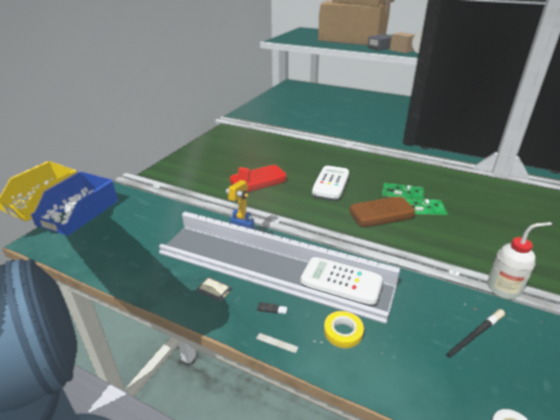

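View pics/top0.png

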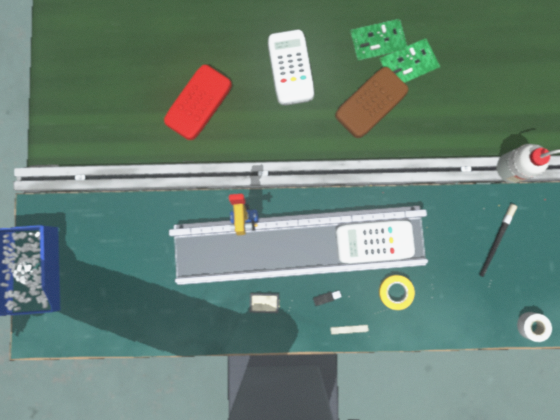

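The terminal could be: white in the channel (top 375,242), white on the mat (291,67), red (198,101) or brown (372,101). The description fits the one in the channel, so I'll check it in a close crop.

```bash
cat > h.py <<'E'
import numpy as np,cv2
from cell import *
def ray(c,u,v):
    f=c["frame"].shape[0]/2/np.tan(np.radians(c["vertical_fov"])/2)
    d=np.array([(u-c["cx"])/f,(v-c["cy"])/f,1.]);R=np.array(c["R"]);return -R.T@np.array(c["t"]),R.T@d
def onz(c,u,v,z):
    o,d=ray(c,u,v);return o+d*(z-o[2])/d[2]
def proj(c,X):
    f=c["frame"].shape[0]/2/np.tan(np.radians(c["vertical_fov"])/2)
    p=np.array(c["R"])@X+np.array(c["t"]);return f*p[0]/p[2]+c["cx"],f*p[1]/p[2]+c["cy"]
def tri(c1,p1,c2,p2):
    o1,d1=ray(c1,*p1);o2,d2=ray(c2,*p2)
    s=np.linalg.lstsq(np.stack([d1,-d2],1),o2-o1,rcond=None)[0]
    a,b=o1+s[0]*d1,o2+s[1]*d2;return (a+b)/2,np.linalg.norm(a-b)
E
python3 - <<'E'
from h import *
t=camera("top");s=camera("scene")
a=cv2.resize(t["frame"][180:300,160:440],(800,343),interpolation=cv2.INTER_CUBIC)
b=cv2.resize(s["frame"][170:320,150:410],(440,254),interpolation=cv2.INTER_CUBIC)
im=np.zeros((597,800,3),np.uint8);im[:343]=a;im[343:,:440]=b
cc=cv2.resize(s["frame"][170:240,210:290],(290,254),interpolation=cv2.INTER_CUBIC);im[343:,450:740]=cc
cv2.imwrite("pics/c1.png",im)
def blobs(c,lo,hi,box):
    x0,y0,x1,y1=box;h=cv2.cvtColor(c["frame"],cv2.COLOR_BGR2HSV)[y0:y1,x0:x1]
    m=cv2.inRange(h,lo,hi);cs=cv2.findContours(m,0,2)[0];k=max(cs,key=cv2.contourArea)
    (u,v),wh,an=cv2.minAreaRect(k);return cv2.boxPoints(((u+x0,v+y0),wh,an)),(u+x0,v+y0),cv2.contourArea(k)
for n,c,box in(("top",t,(220,185,265,245)),("scene",s,(220,175,260,232))):
    for col,lo,hi in(("yel",(15,120,80),(35,255,255)),("blue",(100,120,40),(130,255,255)),("red",(0,150,80),(8,255,255))):
        try:
            q=blobs(c,lo,hi,box);print(n,col,q[0].round(1).tolist(),q[2])
        except Exception as e:print(n,col,e)
q=blobs(t,(0,0,190),(180,60,255),(332,220,420,265));print(q)
P=[onz(t,*p,0.03) for p in q[0]];print(np.round(P,4),np.mean(P,0))
E
```

```text
top yel [[234.0, 204.0], [245.0, 204.0], [245.0, 234.0], [234.0, 234.0]] 252.5
top blue [[254.0, 217.0], [257.0, 217.0], [257.0, 220.0], [254.0, 220.0]] 6.0
top red [[230.0, 194.0], [243.0, 194.0], [243.0, 203.0], [230.0, 203.0]] 94.5
scene yel [[226.60000610351562, 216.3000030517578], [228.89999389648438, 179.1999969482422], [246.60000610351562, 180.3000030517578], [244.3000030517578, 217.39999389648438]] 306.0
scene blue [[228.6999969482422, 220.3000030517578], [234.89999389648438, 209.39999389648438], [253.39999389648438, 220.0], [247.1999969482422, 230.8000030517578]] 95.5
scene red [[230.0, 175.0], [259.0, 175.0], [259.0, 189.0], [230.0, 189.0]] 241.5
(array([[336., 221.],
       [419., 221.],
       [419., 264.],
       [336., 264.]], dtype=float32), (377.5, 242.5), 3049.5)
[[ 0.5292 -0.1191  0.03  ]
 [ 0.5257 -0.276   0.03  ]
 [ 0.445  -0.272   0.03  ]
 [ 0.4484 -0.1165  0.03  ]] [ 0.4870605  -0.19590589  0.03      ]
```

View pics/c1.png

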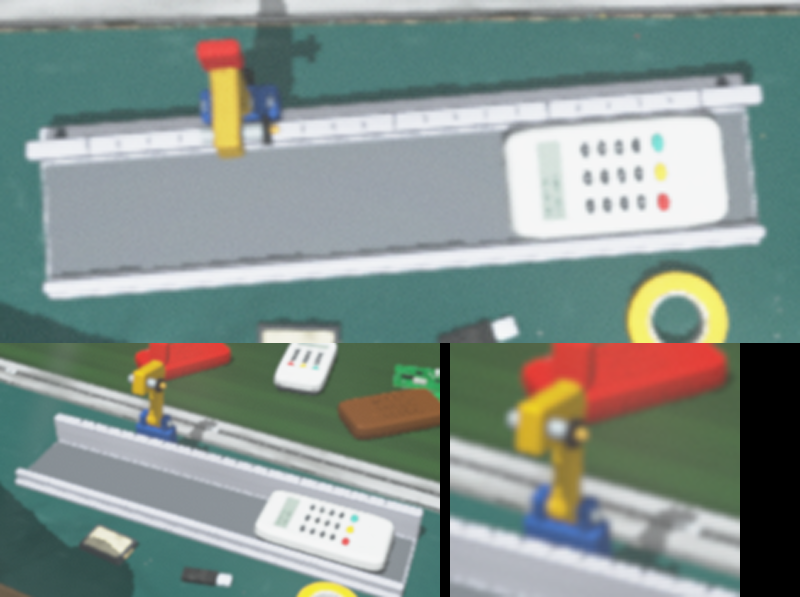

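The crop confirms the keypad terminal in the channel, with corners at crop (507,130), (720,115), (727,222) and (515,238). The flag stands upright, with its red tab at crop (221,53). Next I'll get the geometry.

```bash
cat > g.py <<'E'
from h import *
t=camera("top");s=camera("scene")
k=280/800
T=lambda u,v,z:onz(t,160+(u+.5)*k-.5,180+(v+.5)*k-.5,z)
L1,L2=T(45,297,.015),T(765,241,.015)      # lip outer edge x=-52
F1,F2=T(27,143,.045),T(760,88,.045)   # fence top outer/centre
print("lip",L1,L2,"fence",F1,F2)
d=(L1-L2)[:2];d/=np.linalg.norm(d);print("dir",d,np.degrees(np.arctan2(-d[0],d[1])),"len",np.linalg.norm((L1-L2)[:2]))
n=np.array([d[1],-d[0]])
mid=((L1+L2)/2)[:2]+n*.052;print("rail origin",mid,"fence off",(F1[:2]-mid)@n,(F2[:2]-mid)@n)
rf=lambda P:np.array([(P[:2]-mid)@n,(P[:2]-mid)@d,P[2]]).round(4)
C=[T(*p,.03) for p in((507,130),(720,115),(727,222),(515,238))]
print("term",[rf(c) for c in C],rf(np.mean(C,0)))
# tab in both views
f=s["frame"]
X,e=tri(t,(236.5,198.5),s,(150+260*(145/440),170+150*(378-343)/254));print("flag head",X,rf(X),e)
for z in(.14,.15,.155):print("tab at",z,rf(T(221,53,z)),"tab edges y",rf(T(198,53,z)),rf(T(243,53,z)))
for z in(.1,.13):print("blade",z,rf(T(228,150,z)))
print("carriage",rf(T(202,105,.05)),rf(T(282,105,.05)))
w=lambda x,y:(mid+x*n+y*d).round(4)
np.savez("rail.npz",mid=mid,n=n,d=d)
E
python3 g.py
```

```text
lip [0.41765013 0.18838717 0.015     ] [ 0.44417037 -0.29230669  0.015     ] fence [0.51875021 0.19298565 0.045     ] [ 0.54409253 -0.28511601  0.045     ]
dir [-0.05508697  0.99848156] 3.1578495092957666 len 0.48142488175387166
rail origin [ 0.48283129 -0.04909524] fence off 0.049199883862065516 0.04816654367615251
term [array([ 0.0344, -0.0739,  0.03  ]), array([ 0.0334, -0.2153,  0.03  ]), array([-0.0371, -0.2127,  0.03  ]), array([-0.0368, -0.0729,  0.03  ])] [-0.0015 -0.1437  0.03  ]
flag head [0.56157537 0.06782235 0.1088821 ] [0.0851 0.1124 0.1089] 0.01813928192478899
tab at 0.14 [0.086  0.1005 0.14  ] tab edges y [0.087  0.1139 0.14  ] [0.085  0.0877 0.14  ]
tab at 0.15 [0.0847 0.0995 0.15  ] tab edges y [0.0857 0.1127 0.15  ] [0.0837 0.0869 0.15  ]
tab at 0.155 [0.084 0.099 0.155] tab edges y [0.085  0.1121 0.155 ] [0.0831 0.0865 0.155 ]
blade 0.1 [0.0315 0.1042 0.1   ]
blade 0.13 [0.0299 0.1012 0.13  ]
carriage [0.0647 0.124  0.05  ] [0.0607 0.0723 0.05  ]
```

jog_arm(rows=[[[0.3,-0.45,0.2,0,0,-0.03],[0.6,-0.9,0.2,0,0,-0.06],[0.6,-0.9,0.2,0,0,-0.06],[0.6,-0.9,0.2,0,0,-0.06]]], jaw=-1)

```text
time: 0.8
position: [0.3603, 0.4223, 0.4452]
tcp_rot: [180.0, 0.0, 136.7]
ft_force: [0.1, 0.5, -0.4]
gripper_width: 0.0574
grip_force: 0.0
```

jog_arm(rows=[[[0.6,-0.9,0,0,0,-0.06],[0.6,-0.9,0,0,0,-0.06],[0.6,-0.9,0,0,0,-0.06],[0.6,-0.9,0,0,0,-0.06],[0.6,-0.9,0,0,0,-0.06]]])

```text
time: 1.42
position: [0.48, 0.243, 0.4446]
tcp_rot: [-180.0, -0.0, 115.0]
ft_force: [-1.1, 0.2, 0.3]
gripper_width: 0.0074
grip_force: 0.0
```

jog_arm(rows=[[[0.64,-0.93,0,0,0,-0.061],[0.64,-0.93,0,0,0,-0.061],[0.64,-0.93,0,0,0,-0.061],[0.64,-0.93,0,0,0,-0.061],[0.64,-0.93,0,0,0,-0.061],[0.64,-0.93,0,0,0,-0.061]]])

```text
time: 2.17
position: [0.6067, 0.0599, 0.4445]
tcp_rot: [-180.0, -0.0, 93.3]
ft_force: [0.7, 0.0, -0.4]
gripper_width: 0.0005
grip_force: 0.0
```

```bash
python3 - <<'E'
from h import *
s=read_state();c=camera("wrist");cv2.imwrite("pics/w1.png",c["frame"]);print(c["hand_eye"],c["vertical_fov"],s["position"],s["tcp_rot"])
E
```

```text
[[-5.24422088e-04 -9.64527119e-01 -2.63983262e-01  7.58347668e-02]
 [ 9.99999856e-01 -5.34966391e-04 -3.19430144e-05 -5.30671887e-04]
 [-1.10412269e-04 -2.63983240e-01  9.64527261e-01  2.07428842e-02]
 [ 0.00000000e+00  0.00000000e+00  0.00000000e+00  1.00000000e+00]] 60.20795505134222 [0.6066856  0.05988761 0.44447308] [-1.79964835e+02 -3.54190545e-02  9.33376142e+01]
```

View pics/w1.png

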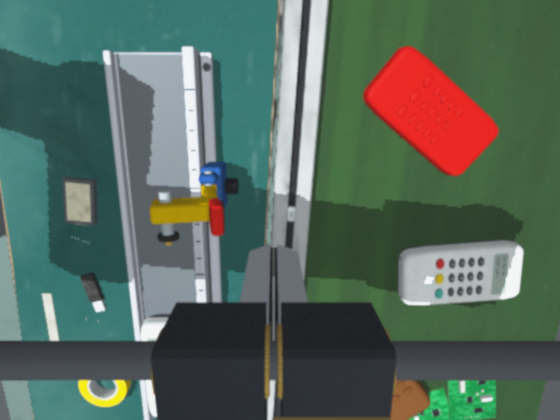

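The wrist view shows the red tab at (217,218) with its back edge at u≈224. The bumper is at (168,237), and the fingers are behind and to the right of the flag.

```bash
cat >> h.py <<'E'
from scipy.spatial.transform import Rotation as Ro
def wcam(pos,rpy,c):
    H=np.array(c["hand_eye"]);M=np.eye(4);M[:3,:3]=Ro.from_euler("xyz",rpy,degrees=True).as_matrix();M[:3,3]=pos
    W=np.linalg.inv(M@H);c["R"],c["t"]=W[:3,:3],W[:3,3];return c
E
python3 - <<'E'
from h import *
s=read_state();c=wcam(s["position"],s["tcp_rot"],camera("wrist"))
r=np.load("rail.npz");rf=lambda P:np.array([(P[:2]-r["mid"])@r["n"],(P[:2]-r["mid"])@r["d"],P[2]]).round(4)
for n,u,v,zs in(("tab top-far",217,201,(.14,.155)),("tab near",217,235,(.14,.155)),("tab right",224,218,(.14,.155)),("tip blade",152,212,(.12,.13)),("bumper",168,238,(.12,.13)),("blade -y side",180,221,(.12,.13)),("lip outer top end",104,52,(.02,)),("fence in",183,48,(.045,)),("fingers",274,300,(.245,))):
    for z in zs: print(n,rf(onz(c,u,v,z)))
E
```

```text
tab top-far [0.0836 0.1088 0.14  ]
tab top-far [0.086  0.1124 0.155 ]
tab near [0.0825 0.0798 0.14  ]
tab near [0.0849 0.085  0.155 ]
tab right [0.0888 0.0945 0.14  ]
tab right [0.0909 0.0989 0.155 ]
tip blade [0.0234 0.0939 0.12  ]
tip blade [0.0269 0.0966 0.13  ]
bumper [0.0356 0.07   0.12  ]
bumper [0.0387 0.0735 0.13  ]
blade -y side [0.0473 0.0858 0.12  ]
blade -y side [0.05   0.0888 0.13  ]
lip outer top end [-0.0462  0.2374  0.02  ]
fence in [0.0414 0.2375 0.045 ]
fingers [0.1294 0.0786 0.245 ]
```

jog_arm(rows=[[[0,-0.018,-0.25,0,0,0],[0,-0.018,-0.49,0,0,0],[0,-0.018,-0.49,0,0,0],[0,-0.018,-0.49,0,0,0]]])

```text
time: 2.78
position: [0.6075, 0.0555, 0.3489]
tcp_rot: [179.8, 0.0, 93.3]
ft_force: [-0.4, -0.1, 0.4]
gripper_width: 0.0005
grip_force: 0.0
```

jog_arm(rows=[[[-0.08,-0.004,0,0,0,0],[-0.16,-0.009,0,0,0,0],[-0.23,-0.013,0.01,0,0,0],[-0.31,-0.017,0.01,0,0,0],[-0.38,-0.021,0,0,0,0],[-0.45,-0.025,-0.03,0,0,0],[-0.51,-0.029,-0.07,0,0,0],[-0.57,-0.032,-0.118,0,0,0],[-0.615,-0.034,-0.18,0,0,0],[-0.655,-0.036,-0.24,0,0,0]]])

```text
time: 4.03
position: [0.4755, 0.0476, 0.2976]
tcp_rot: [-180.0, 0.0, 93.2]
ft_force: [1.6, -0.1, 1.1]
gripper_width: 0.0007
grip_force: 0.7
```

jog_arm(rows=[[[-0.02,-0.001,-0.05,0,0,0],[-0.03,-0.002,-0.1,0,0,0],[-0.035,-0.002,-0.13,0,0,0],[-0.035,-0.002,-0.145,0,0,0],[-0.035,-0.002,-0.145,0,0,0]]])

```text
time: 4.65
position: [0.4694, 0.0472, 0.2697]
tcp_rot: [180.0, -0.0, 93.2]
ft_force: [-0.1, 0.2, -0.2]
gripper_width: 0.0004
grip_force: 0.0
```

jog_arm(rows=[[[0,0,-0.01,0,0,0],[0,0,-0.015,0,0,0],[0,0,-0.015,0,0,0]]])

```text
time: 5.03
position: [0.4699, 0.0472, 0.2689]
tcp_rot: [-180.0, 0.0, 93.3]
ft_force: [-7.7, 0.6, 18.1]
gripper_width: 0.0007
grip_force: 8.7
```

jog_arm(rows=[[[0,0,0.3,0,0,0],[0.02,-0.2,0.4,0,0,0],[0.07,-0.5,0.4,0,0,0],[0.07,-0.86,0.4,0,0,0],[0.07,-0.86,0.4,0,0,0]]])

```text
time: 5.65
position: [0.4832, -0.1278, 0.347]
tcp_rot: [179.9, 0.0, 93.0]
ft_force: [-0.0, -0.0, -0.2]
gripper_width: 0.0007
grip_force: 0.0
```

jog_arm(rows=[[[0.03,-0.3,0.1,0,0,0],[0.065,-0.6,0.1,0,0,0],[0.065,-0.87,0.1,0,0,0],[0.065,-0.87,0.1,0,0,0],[0.065,-0.87,0.1,0,0,0]]], jaw=-0.15)

```text
time: 6.28
position: [0.4963, -0.2977, 0.3661]
tcp_rot: [-180.0, -0.1, 93.3]
ft_force: [0.3, 0.0, 0.5]
gripper_width: 0.0398
grip_force: 0.0
```

```bash
python3 - <<'E'
from h import *
s=read_state();c=wcam(s["position"],s["tcp_rot"],camera("wrist"));t=camera("top")
print(s["position"],s["tcp_rot"],s["gripper_width"])
im=np.hstack([cv2.resize(c["frame"],(400,300)),t["frame"][100:400,170:440][:,:,:]]);cv2.imwrite("pics/w2.png",im)
cv2.imwrite("pics/w2full.png",c["frame"])
E
```

```text
[ 0.49634857 -0.29766919  0.36613905] [-1.79972651e+02 -6.66858352e-02  9.32925160e+01] 0.039845507576237824
```

View pics/w2full.png

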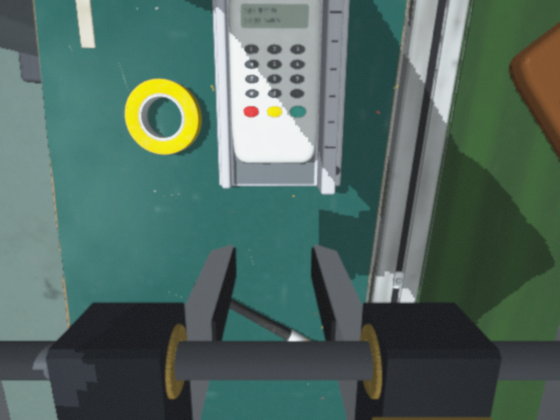

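The terminal's rear edge is at v≈163, centred at u≈274. The fingers at u 235 and 313 are centred on the channel, and nothing stands between them and the terminal.

```bash
python3 - <<'E'
from h import *
s=read_state();c=wcam(s["position"],s["tcp_rot"],camera("wrist"));t=camera("top");sc=camera("scene")
r=np.load("rail.npz");rf=lambda P:np.array([(P[:2]-r["mid"])@r["n"],(P[:2]-r["mid"])@r["d"],P[2]]).round(4)
print("tcp",rf(s["position"]))
for n,u,v,z in(("rear",274,163,.026),("rail end",272,187,.008),("lipL",231,180,.02),("fenceR",320,185,.045),("tl",236,155,.03),("tr",314,155,.03)):print(n,rf(onz(c,u,v,z)))
a=cv2.resize(t["frame"][180:300,160:440],(700,300),interpolation=cv2.INTER_CUBIC);b=cv2.resize(sc["frame"][180:280,160:300],(420,300),interpolation=cv2.INTER_CUBIC)
im=np.zeros((600,700,3),np.uint8);im[:300]=a;im[300:,:420]=b;cv2.imwrite("pics/f2.png",im)
E
```

```text
tcp [-1.000e-04 -2.484e-01  3.664e-01]
rear [-1.000e-04 -2.158e-01  2.600e-02]
rail end [-0.0019 -0.241   0.008 ]
lipL [-0.0392 -0.2322  0.02  ]
fenceR [ 0.0387 -0.2317  0.045 ]
tl [-0.0331 -0.2084  0.03  ]
tr [ 0.0345 -0.2082  0.03  ]
```

View pics/f2.png

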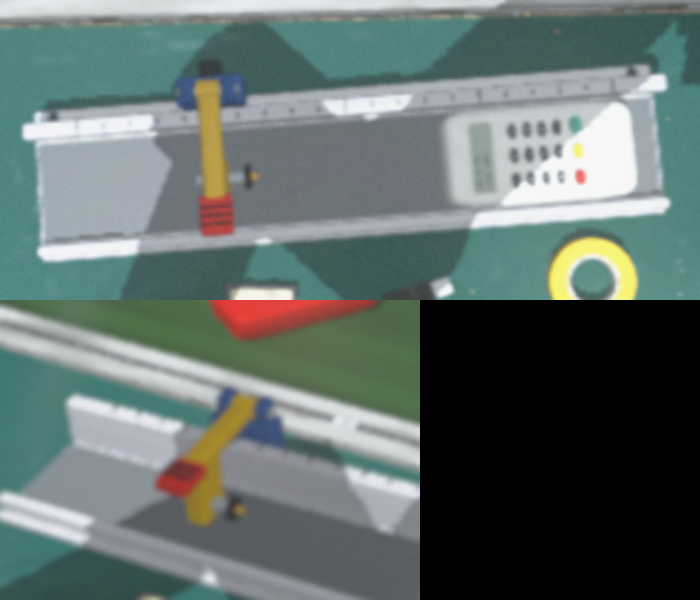

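The flag lies down across the channel, and the bumper is at crop (252,176), about 145 mm ahead of the terminal. I'll lower the fingers behind the terminal and push.

jog_arm(rows=[[[0,0,-0.3,0,0,0],[0,0,-0.55,0,0,0],[0,0,-0.7,0,0,0],[0,0,-0.755,0,0,0],[0,0,-0.755,0,0,0]]])

```text
time: 7.15
position: [0.4964, -0.2986, 0.2158]
tcp_rot: [-180.0, -0.0, 93.3]
ft_force: [0.7, -0.9, -0.2]
gripper_width: 0.0398
grip_force: 0.0
```

jog_arm(rows=[[[-0.003,0.05,0,0,0,0],[-0.006,0.1,0,0,0,0],[-0.008,0.14,0,0,0,0],[-0.011,0.19,0,0,0,0],[-0.014,0.25,0,0,0,0],[-0.017,0.31,0,0,0,0],[-0.02,0.37,0,0,0,0],[-0.024,0.43,0,0,0,0],[-0.026,0.47,0,0,0,0],[-0.028,0.5,0,0,0,0]]])

```text
time: 8.4
position: [0.4905, -0.1982, 0.2155]
tcp_rot: [-180.0, -0.0, 93.3]
ft_force: [0.8, -3.3, 0.5]
gripper_width: 0.0396
grip_force: 1.1
```

jog_arm(rows=[[[-0.003,0.05,0,0,0,0],[-0.006,0.1,0,0,0,0],[-0.008,0.14,0,0,0,0],[-0.01,0.18,0,0,0,0],[-0.012,0.215,0,0,0,0],[-0.013,0.24,0,0,0,0],[-0.014,0.25,0,0,0,0]]])

```text
time: 9.28
position: [0.4877, -0.1485, 0.2156]
tcp_rot: [-180.0, -0.0, 93.3]
ft_force: [-0.5, -2.6, 0.5]
gripper_width: 0.04
grip_force: 0.8
```

```bash
python3 - <<'E'
from h import *
print(read_state()["ft_force"])
r=np.load("rail.npz");rf=lambda P:np.array([(P[:2]-r["mid"])@r["n"],(P[:2]-r["mid"])@r["d"],P[2]]).round(4)
print(rf(read_state()["position"]))
s=camera("scene");t=camera("top")
im=np.zeros((600,700,3),np.uint8);im[:300]=cv2.resize(t["frame"][180:300,160:440],(700,300),interpolation=cv2.INTER_CUBIC)
im[300:,:420]=cv2.resize(s["frame"][190:290,200:340],(420,300),interpolation=cv2.INTER_CUBIC);cv2.imwrite("pics/p3.png",im)
E
```

```text
[-0.48892296 -2.554609    0.47755603]
[-0.0006 -0.0995  0.2156]
```

View pics/p3.png

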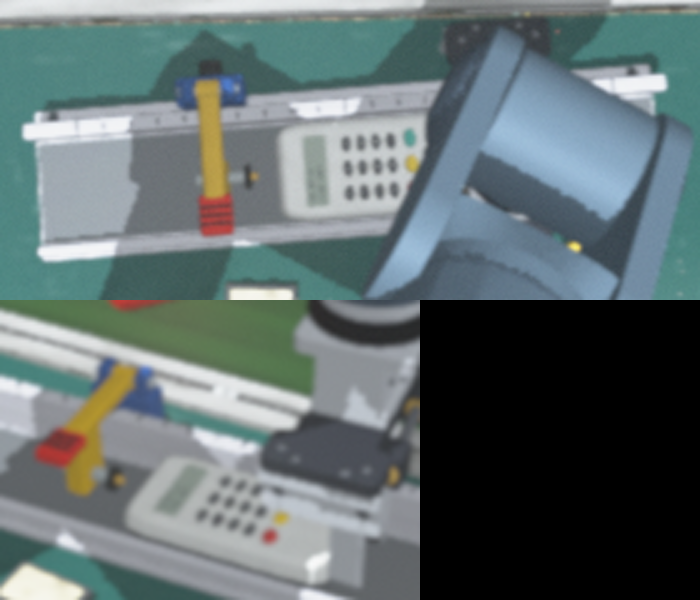

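The terminal is square in the channel with its front at crop u≈279. The bumper face is at ≈253, so the gap is about 20 mm. I'll creep in from here.

jog_arm(rows=[[[-0.001,0.02,0,0,0,0],[-0.002,0.04,0,0,0,0],[-0.003,0.055,0,0,0,0],[-0.004,0.065,0,0,0,0],[-0.004,0.07,0,0,0,0],[-0.004,0.07,0,0,0,0]]])

```text
time: 10.12
position: [0.4869, -0.1346, 0.2156]
tcp_rot: [-180.0, -0.0, 93.3]
ft_force: [-0.7, 1.0, 0.7]
gripper_width: 0.04
grip_force: 0.2
```

jog_arm(rows=[[[0,0.003,0,0,0,0],[0,0.006,0,0,0,0],[0,0.008,0,0,0,0],[0,0.008,0,0,0,0]]])

```text
time: 10.62
position: [0.4869, -0.1331, 0.2156]
tcp_rot: [-180.0, -0.0, 93.3]
ft_force: [-0.4, -0.8, 0.5]
gripper_width: 0.0397
grip_force: 0.4
```

jog_arm(rows=[[[0,0.003,0,0,0,0],[0,0.005,0,0,0,0],[0,0.005,0,0,0,0]]])

```text
time: 11.0
position: [0.4869, -0.1321, 0.2156]
tcp_rot: [-180.0, -0.0, 93.3]
ft_force: [0.3, -0.2, -0.2]
gripper_width: 0.0396
grip_force: 0.4
```

jog_arm(rows=[[[0,0.003,0,0,0,0],[0,0.005,0,0,0,0],[0,0.005,0,0,0,0]]])

```text
time: 11.38
position: [0.487, -0.1311, 0.2157]
tcp_rot: [180.0, -0.0, 93.3]
ft_force: [-0.1, -1.1, -0.4]
gripper_width: 0.0406
grip_force: 0.4
```

jog_arm(rows=[[[0,0.003,0,0,0,0],[0,0.005,0,0,0,0],[0,0.005,0,0,0,0]]])

```text
time: 11.75
position: [0.487, -0.1302, 0.2157]
tcp_rot: [180.0, -0.0, 93.3]
ft_force: [0.1, -1.6, -0.7]
gripper_width: 0.0398
grip_force: 0.4
```

jog_arm(rows=[[[0,0.003,0,0,0,0],[0,0.004,0,0,0,0],[0,0.004,0,0,0,0]]])

```text
time: 12.12
position: [0.487, -0.1294, 0.2156]
tcp_rot: [-180.0, -0.0, 93.3]
ft_force: [0.2, -1.6, -0.7]
gripper_width: 0.0403
grip_force: 0.5
```

jog_arm(rows=[[[0,0.003,0,0,0,0],[0,0.004,0,0,0,0],[0,0.004,0,0,0,0]]])

```text
time: 12.5
position: [0.487, -0.1286, 0.2156]
tcp_rot: [-180.0, -0.0, 93.3]
ft_force: [0.1, -0.6, 0.2]
gripper_width: 0.04
grip_force: 0.5
```

jog_arm(rows=[[[0,0.003,0,0,0,0],[0,0.004,0,0,0,0],[0,0.004,0,0,0,0]]])

```text
time: 12.88
position: [0.487, -0.1279, 0.2157]
tcp_rot: [180.0, 0.0, 93.3]
ft_force: [1.5, -2.5, -0.4]
gripper_width: 0.0398
grip_force: 1.3
```

jog_arm(rows=[[[0,0.002,0,0,0,0],[0,0.002,0,0,0,0]]])

```text
time: 13.12
position: [0.4871, -0.1276, 0.2158]
tcp_rot: [180.0, 0.0, 93.3]
ft_force: [-0.3, -4.6, -1.0]
gripper_width: 0.0398
grip_force: 2.1
```

jog_arm(rows=[[[0,0.002,0,0,0,0],[0,0.002,0,0,0,0]]])

```text
time: 13.38
position: [0.4872, -0.1273, 0.2159]
tcp_rot: [180.0, 0.1, 93.3]
ft_force: [-0.1, -5.8, -0.8]
gripper_width: 0.0399
grip_force: 2.7
```

jog_arm(rows=[[[0,0.002,0,0,0,0],[0,0.003,0,0,0,0],[0,0.003,0,0,0,0]]])

```text
time: 13.75
position: [0.4873, -0.127, 0.2161]
tcp_rot: [179.9, 0.1, 93.3]
ft_force: [0.3, -7.2, -1.0]
gripper_width: 0.04
grip_force: 3.4
```

jog_arm(rows=[[[0,0.002,0,0,0,0],[0,0.002,0,0,0,0],[0,0.002,0,0,0,0]]])

```text
time: 14.12
position: [0.4874, -0.1268, 0.2162]
tcp_rot: [179.9, 0.2, 93.3]
ft_force: [0.5, -7.9, -0.2]
gripper_width: 0.0401
grip_force: 3.8
```

jog_arm(rows=[[[0,0.002,0,0,0,0],[0,0.002,0,0,0,0],[0,0.002,0,0,0,0],[0,0.002,0,0,0,0],[0,0.002,0,0,0,0],[0,0.002,0,0,0,0],[0,0.002,0,0,0,0],[0,0.002,0,0,0,0],[0,0.002,0,0,0,0],[0,0.002,0,0,0,0]]])

```text
time: 15.38
position: [0.4874, -0.1266, 0.2163]
tcp_rot: [179.9, 0.2, 93.3]
ft_force: [0.4, -9.4, -1.3]
gripper_width: 0.0399
grip_force: 4.3
```

jog_arm(rows=[[[0,0,0,0,0,0],[0,0,0,0,0,0],[0,-0.005,0,0,0,0],[0,-0.01,0,0,0,0],[0,-0.016,0,0,0,0],[0.002,-0.04,0,0,0,0],[0.005,-0.1,0,0,0,0],[0.008,-0.15,0,0,0,0],[0.008,-0.15,0,0,0,0]]])

```text
time: 16.5
position: [0.4887, -0.1565, 0.2157]
tcp_rot: [180.0, -0.0, 93.2]
ft_force: [-0.2, 0.4, 0.0]
gripper_width: 0.0396
grip_force: 0.0
```

jog_arm(rows=[[[0,0,0.2,0,0,0],[0,0,0.45,0,0,0],[0,0,0.7,0,0,0],[0,-0.3,0.7,0,0,0],[0,-0.6,0.7,0,0,0],[0,-0.6,0.7,0,0,0]]])

```text
time: 17.25
position: [0.4882, -0.2786, 0.3559]
tcp_rot: [180.0, 0.0, 93.0]
ft_force: [0.4, 0.3, 0.4]
gripper_width: 0.0402
grip_force: 0.0
```

```bash
python3 - <<'E'
from h import *
print(read_state()["ft_force"])
s=camera("scene");t=camera("top")
im=np.zeros((600,700,3),np.uint8);im[:300]=cv2.resize(t["frame"][180:300,160:440],(700,300),interpolation=cv2.INTER_CUBIC)
im[300:,:420]=cv2.resize(s["frame"][190:290,200:340],(420,300),interpolation=cv2.INTER_CUBIC);cv2.imwrite("pics/p4.png",im)
E
```

```text
[0.44277679 0.34359731 0.36478828]
```

View pics/p4.png

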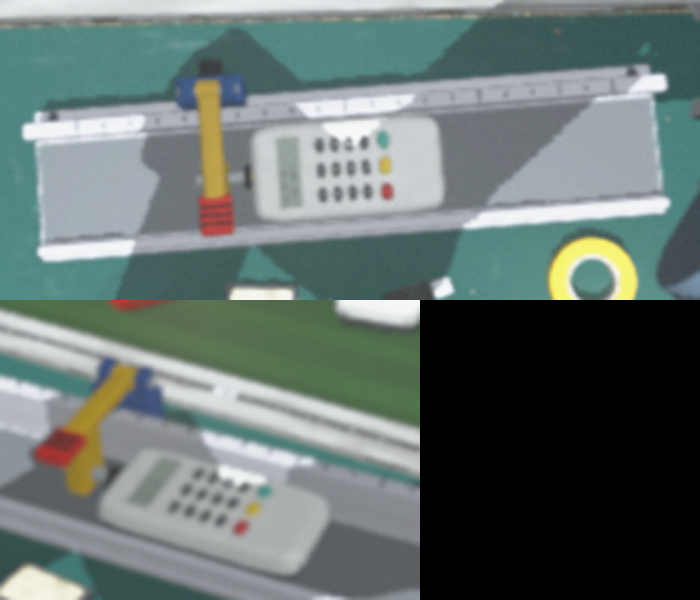

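The terminal's front edge (crop u≈252) meets the bumper and it lies flat. The carriage is still at u 178–245, the flag is down and the arm is clear.

```bash
python3 -c "
from cell import *
print(hand_in())"
```

```text
the job is handed in; nothing more can be done
None
```

I handed the job in at about 17 s of the 62 s allowed, but `hand_in()` gave no verdict. The flag is down, and I pressed the terminal home at about 9 N at the wrist for over a second. In the last pictures it lies flat against the bumper, the stop hasn't visibly moved and the arm is clear.

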